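Turn the turner round into the spoon rest

ROBOT

A 6-joint arm with a two-finger parallel gripper is mounted at the origin on a cart in front of the work surface, level with it; the furniture and walls round the work are solid. World frame = base frame: x ahead of the robot, y to its left, z up, the work surface at z = 0. Lengths are in m, angles in rad, forces in N, time in s.
With the tool pointing down it reaches from about 0.225 to 0.875 m from the base axis. Payload 3.4 kg.
Tool frame: the origin (TCP) lies at the very end of the fingers, on their centre line; the grasp point (between the pads) lies 19 mm behind it; z points along the fingers, y is the direction in which the jaws open and shut (so a half turn about z gives the same grasp; the last joint's range is limited). The gripper opens to 85 mm and grips with 20 to 120 N. Pads are 22 mm wide; open, the fingers measure 114 mm over their backs; the gripper's body (76 mm by 85 mm) begins 54 mm behind the grasp point. The pads swing forward as they close: fully open they stand 13 mm farther back than shut.
Start: joints at [-1.37, 0.276, 1.505, -0, 1.361, -0.121], TCP at [0.182, -0.546, 0.231] pointing down, gripper open.
Joint ranges: [-2.89, 2.89], [-0.75, 2.08], [0.22, 2.7], [-1.18, 4.32], [0.11, 2.71], [-2.7, 2.7]. Speed limits (rad/s): [2.57, 2.57, 3.14, 3.14, 3.14, 3.14].

INTERFACE

Orientations are given as a unit quaternion [w, x, y, z].
In Python, from rig import get_state, get_image, camera_model, sign_off gives the robot as it stands. The module is installed in compiled form; this text tells all that it offers.
- The arm moves only by the tool drive_tool, never from a script. Its argument "motion" is text: rows parted by semicolons, each of 7 numbers parted by spaces: the turn, a rotation vector about the tool's x, y, z in degrees, then the shift along the tool's x, y, z in m, then the opening in per cent of the stroke, from 0 (shut) to 100 (fully open). In form: wx wy wz tx ty tz hand; .... A call has 1 to 12 rows; each row shifts and turns the pose as measured when the row begins, along the tool's axes as they then stand; what a row does not reach is not made up. A row lasts 1/8 s, in which the tool goes at most 62.5 mm and 10.7 degrees, less where a joint would pass 70% of its speed; a pose out of reach is approached as far as the arm can. A call is refused whole if a number of a shift passes 0.0625 or a number of a turn 10.7, either way. A call with a gripper value outside its range is refused whole. The fingers move at their own pace and stop on an object; "newtons" is the grip in N (left out, the last holds). Time passes only in rows, so rows that do not move let the fingers close. It gives the time, the measured TCP pose, the force and the opening at its end, in the units of the state.
- get_state(): the state, without advancing time (a new reading comes with each control period).
- get_image(name): name is "scene" or "top"; returns (picture, depth): 384x512x3 uint8, red, green, blue; 384x512 float32, m along the optical axis (not along the pixel's ray), 0 where there is no reading.
- camera_model(name): a dict with "camera_matrix" (3x3 intrinsics, pixels), "D" ([k1, k2, p1, p2, k3] as OpenCV has them; the pictures are not rectified), "cam_to_world" (4x4, takes a point from camera to world coordinates). Camera axes: x right, y up, looking along -z (the intrinsics and any distortion apply to the point x, -y, -z); pixel columns grow to the right and rows downward; lengths in m; the calibration is good to about 2 mm. A picture is of the moment at which its call begins. camera_model takes no time and is no camera call.
- sign_off(): hands the job in, once; it reports no verdict.
The state is a dict: "clock": time; "qpos": joint angles; "qd": joint speeds; "effort": joint torques, N m; "position": TCP position; "ee_rot": TCP orientation; "contact_force": force on the tool from outside, world axes, zero at the start; "moment": the same for the moment, N m; "width": finger opening in m.
Only numpy, scipy, OpenCV 4.12 (cv2) and the standard library are available. Lean on these libraries where they do the work, as an engineer would, in place of code of your own. Each camera call takes 0.05 s, during which the arm holds its last target.

TASK

Pick up the turner with the solid blade (not the slotted one), which lies with its blade towards you, turn it end for end and lay it flat in the white spoon rest: the whole blade down inside the dish, the handle out through the notch in the front rim and pointing towards you. Let go of it and leave the slotted turner where it lies.

Things in the scene. Friction and masses are not known exactly. Their poses are not given: they have to be found in the camera images.
- turner: Black turner with a solid blade, 342 mm long, 80 g, lying flat. Origin: balance point on the handle's axis, 4.7 mm above the worktop. x runs along the handle towards the blade, z up. The handle is a straight round rod 8.8 mm thick from x = -206 to +30 mm; the blade is 5 mm thick and 72 mm wide, from x = +26 to +136 mm.
- turner_blade (a point): Centre of the solid turner's blade, 81 mm from the turner's origin along its +x.
- turner_end (a point): Free end of the solid turner's handle, 206 mm from its origin along its -x. Gripped on the handle 20 mm behind the origin (186 mm from this end), the fingers stay clear of the rest's rim when the turner is laid in it.
- slotted_turner: Black turner with long slots through the blade, otherwise much like the other one (334 mm long, origin at the balance point on the handle's axis, x towards the blade). A loose bystander.
- spoon_rest: White ceramic dish, fixed, 154 mm (x) by 122 mm (y); rim 16 mm high, 7 mm thick; floor 6 mm above the worktop; 50 mm notch in the middle of the front rim, with a flat tongue 44 mm wide at floor height running 34 mm out. Origin: on the worktop under the outer face of the front rim, in the middle of the notch; x points into the dish (roughly away from the robot), z up.
- rest_dish (a point): Centre of the dish's floor, 77 mm from the rest's origin along its +x and 6 mm above the worktop. With the blade centre over it and the handle along the rest's -x, the turner's origin lies at x = -4 mm of the rest and its handle axis 10.7 mm above the worktop.

How it is judged:
By the outcome, as a careful person would: the job done as asked, in the order asked, and still so for the second after the job is handed in, with the robot touching nothing.
It also fails if it takes over 45 s, if anything falls off the work surface, if the arm or the gripper's body presses on something with over 40 N, if the wrist force passes 120 N, or if a joint passes its speed limit or range.

## Working session

There is one attempt and no reset: what is moved stays moved. The work goes in short steps, Python scripts to look and compute and a tool call to move; the robot and the scene stay as the last step left them, time stands still between calls to the robot, and variables do not carry over. Pictures are saved under pics/ and viewed, and the job is handed in when it is done.

Besides the shell and the picture viewer there is one more tool, called after "Emit:" as name(argument=value, ...) on one line, values as JSON. drive_tool: Moves the arm, as the interface text tells. Its arguments: {"type":"object","properties":{"motion":{"type":"string"},"newtons":{"type":"number"}},"required":["motion"]}

```bash
mkdir -p pics
python3 - <<'E'
from rig import *
import cv2,numpy as np
for n in ["scene","top"]:
    p,d=get_image(n); cv2.imwrite(f"pics/{n}0.png",p[:,:,::-1]); np.savez(f"{n}0.npz",p=p,d=d)
    m=camera_model(n); print(n,np.round(m["camera_matrix"],2).tolist(),m["D"],np.round(m["cam_to_world"],4).tolist())
print(get_state())
E
```

```text
scene [[401.68, 0.0, 250.64], [0.0, 401.68, 194.61], [0.0, 0.0, 1.0]] [0.01013003 0.         0.         0.         0.        ] [[-0.6687, 0.4113, -0.6194, -0.0821], [-0.7431, -0.342, 0.5752, 0.5214], [0.0247, 0.8449, 0.5343, 0.5854], [0.0, 0.0, 0.0, 1.0]]
top [[378.06, 0.0, 263.64], [0.0, 378.06, 188.2], [0.0, 0.0, 1.0]] [-0.12658095  0.          0.          0.          0.        ] [[0.0043, 0.9955, -0.095, 0.4406], [-0.9999, 0.0059, 0.0162, -0.042], [0.0167, 0.0949, 0.9953, 0.9072], [0.0, 0.0, 0.0, 1.0]]
{'clock': 0.1, 'qpos': array([-1.36999993e+00,  2.76546462e-01,  1.50600876e+00, -1.23144628e-05,
        1.36072779e+00, -1.20996289e-01]), 'qd': array([-0.00083164, -0.00205569, -0.00303377,  0.00148983, -0.00104079,
        0.00022552]), 'effort': array([ 1.83150805e-03, -4.17699587e+01, -2.46405655e+01, -2.74306076e-04,
        5.79411324e-03,  2.15067985e-06]), 'position': array([ 0.1817501 , -0.54501326,  0.23051695]), 'ee_rot': array([-8.44266419e-04,  9.87083524e-01,  1.60204251e-01, -3.97297462e-05]), 'contact_force': array([ 0.07417754,  0.01356179, -0.11344589]), 'moment': array([ 0.05663059, -0.05989326,  0.01421099]), 'width': 0.08529777021145245}
```

View pics/top0.png

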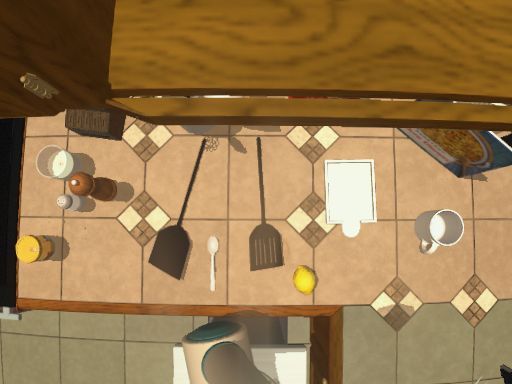

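View pics/scene0.png

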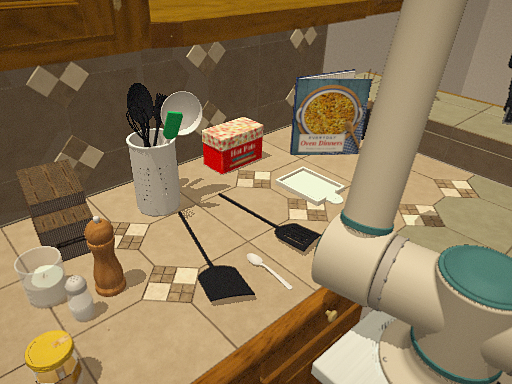

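The top view shows the solid turner with its blade at about (170,250) and its handle end at about (204,138). The slotted one is at (265,247), and the rest is at (350,190) with its tongue at (350,230). A cabinet overhangs the back. Next I'll measure these.

```bash
cat > h.py <<'E'
import numpy as np,cv2
from rig import *
def pts(n,uv,d=None,z=None):
    m=camera_model(n);K=np.array(m["camera_matrix"]);D=np.array(m["D"]);T=np.array(m["cam_to_world"])
    u=cv2.undistortPoints(np.array(uv,float).reshape(-1,1,2),K,D).reshape(-1,2)
    r=np.c_[u[:,0],-u[:,1],-np.ones(len(u))]
    if z is None: return (r*np.asarray(d,float).reshape(-1,1))@T[:3,:3].T+T[:3,3]
    w=r@T[:3,:3].T; s=(z-T[2,3])/w[:,2]
    return T[:3,3]+w*s[:,None]
def cloud(n,d):
    v,u=np.mgrid[:384,:512]
    return pts(n,np.c_[u.ravel(),v.ravel()],d.ravel()).reshape(384,512,3)
E
python3 - <<'E'
from h import *
f=np.load("top0.npz");p,d=f["p"],f["d"];C=cloud("top",d)
h=p.astype(int)
dark=(h.max(2)<75)
def comp(mask,seed):
    n,l=cv2.connectedComponents(mask.astype(np.uint8)); return l==l[seed[1],seed[0]]
for nm,seed in [("turner",(170,250)),("slot",(256,245))]:
    m=comp(dark,seed);v,u=np.nonzero(m); P=pts("top",np.c_[u,v],z=0.005)
    print(nm,m.sum(),u.min(),u.max(),v.min(),v.max(),"depth z",np.round(np.percentile(C[m][:,2],[5,50,95]),4))
    hd=None
    # handle: rows far
    for a,b in [(138,150),(150,170),(170,190),(190,210),(210,222)]:
        k=(v>=a)&(v<b); 
        if k.sum(): print(a,b,k.sum(),np.round(P[k].mean(0),4))
    print("blade c",np.round(P[v>225].mean(0),4)); q=P[:, :2]
    r=cv2.minAreaRect((P[v>228][:,:2]*1000).astype(np.float32)); print(r, np.round(cv2.boxPoints(r)))
w=(h.min(2)>190)
m=comp(w,(350,190));v,u=np.nonzero(m);print("rest",m.sum(),u.min(),u.max(),v.min(),v.max(),np.percentile(C[m][:,2],[5,50,95]))
P=pts("top",np.c_[u,v],z=0.016);k=v<220;r=cv2.minAreaRect((P[k][:,:2]*1000).astype(np.float32));print(r,np.round(cv2.boxPoints(r)))
print("tongue", np.round(pts("top",np.c_[u,v],z=0.006)[v>226].mean(0),4))
for nm,uv in [("cab",(300,110)),("cab2",(300,60)),("cabedge",(205,122)),("lemon",(305,280)),("spoon",(213,245)),("book",(445,150)),("mug",(440,230))]:print(nm,np.round(C[uv[1],uv[0]],3))
big=cv2.resize(p[125:305,140:400,::-1],None,fx=3,fy=3,interpolation=cv2.INTER_CUBIC);cv2.imwrite("pics/crop.png",big)
f=np.load("scene0.npz");S=cloud("scene",f["d"])
for nm,uv in [("crock rim",(152,140)),("crock base",(158,208)),("crock L",(148,180)),("crock R",(172,180)),("handle end",(187,215)),("handleend2",(181,213)),("green",(175,120)),("box",(235,150)),("grinder",(100,225)),("pep base",(108,285)),("slot end",(221,196)),("cab",(200,30))]:print(nm,np.round(S[uv[1],uv[0]],3))
E
```

```text
turner 1155 157 205 139 278 depth z [0.0058 0.0147 0.0192]
138 150 28 [0.6331 0.0918 0.005 ]
150 170 55 [0.596  0.1021 0.005 ]
170 190 53 [0.547  0.1159 0.005 ]
190 210 50 [0.4988 0.1295 0.005 ]
210 222 30 [0.4591 0.1409 0.005 ]
blade c [0.3877 0.1533 0.005 ]
((379.1621398925781, 145.5218505859375), (119.39594268798828, 68.26023864746094), 29.79692268371582) [[310. 145.]
 [344.  86.]
 [448. 146.]
 [414. 205.]]
slot 172620 0 511 0 383 depth z [-0.9131  0.001   0.4611]
138 150 5579 [ 0.6377 -0.0461  0.005 ]
150 170 9195 [ 0.5977 -0.0318  0.005 ]
170 190 9638 [ 0.5479 -0.0585  0.005 ]
190 210 9799 [ 0.499  -0.0641  0.005 ]
210 222 5898 [ 0.4601 -0.0625  0.005 ]
blade c [ 0.2432 -0.0501  0.005 ]
((226.91110229492188, -39.2249755859375), (404.6022644042969, 1311.8646240234375), 0.22999197244644165) [[  22.  616.]
 [  27. -696.]
 [ 432. -694.]
 [ 427.  618.]]
rest 3142 325 376 159 236 [0.003279   0.00612536 0.0164243 ]
((524.11572265625, -263.5417785644531), (145.3944854736328, 120.17835235595703), 1.714296579360962) [[ 450. -206.]
 [ 453. -326.]
 [ 599. -321.]
 [ 595. -201.]]
tongue [ 0.4251 -0.2657  0.006 ]
cab [ 0.579 -0.093  0.462]
cab2 [ 0.645 -0.094  0.46 ]
cabedge [0.572 0.026 0.431]
lemon [ 0.315 -0.15   0.048]
spoon [ 0.39   0.063 -0.   ]
book [ 0.611 -0.476  0.077]
mug [ 0.426 -0.49   0.01 ]
crock rim [0.76  0.081 0.158]
crock base [0.668 0.134 0.024]
crock L [0.72  0.125 0.077]
crock R [0.663 0.091 0.09 ]
handle end [ 0.629  0.077 -0.001]
handleend2 [0.637 0.089 0.006]
green [0.634 0.087 0.252]
box [ 0.737 -0.171  0.062]
grinder [0.51  0.33  0.156]
pep base [0.5   0.342 0.027]
slot end [ 0.639 -0.039  0.003]
cab [0.57  0.056 0.442]
```

View pics/crop.png

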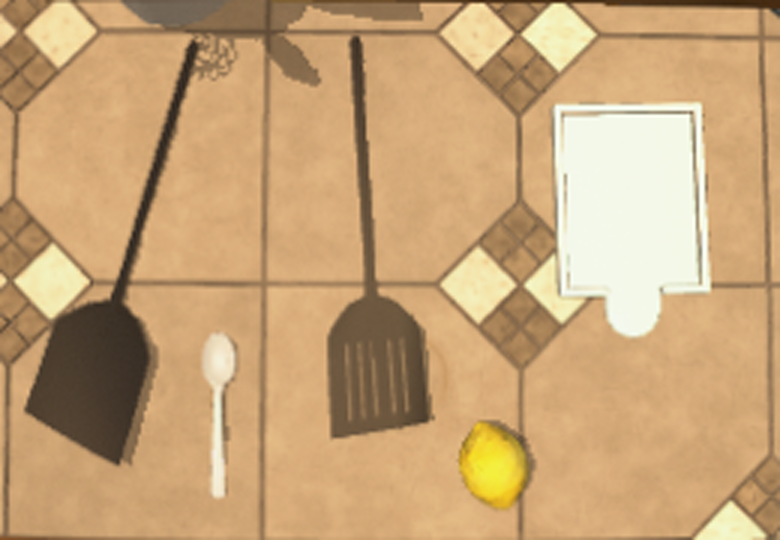

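The crop shows both turners, the spoon, the lemon and the rest clearly. I'll now refine the handle axis, the end point and the rest pose.

Run:
```python
from h import *
f=np.load("top0.npz");p,d=f["p"].astype(int),f["d"];C=cloud("top",d)
g=p.max(2)
# handle subpixel: darkest centroid per row
for nm,top,bot,c0,c1 in [("solid",141,222,(204.5),(179.5)),("slot",141,222,259,264)]:
    L=[]
    for v in range(top,bot):
        c=c0+(c1-c0)*(v-139)/(225-139); u=np.arange(int(c)-5,int(c)+7); w=np.clip(np.median(g[v,u])-g[v,u]-25,0,None)
        if w.sum()>0:L.append((np.sum(u*w)/w.sum(),v))
    P=pts("top",L,z=0.005)[:,:2]
    l=cv2.fitLine((P).astype(np.float32),cv2.DIST_HUBER,0,.001,.001).ravel();l[:2]*=np.sign(-l[0])
    print(nm,"dir",np.degrees(np.arctan2(l[1],l[0])),"pt",l[2:],"res",np.std((P-l[2:])@[-l[1],l[0]]))
    print(np.round(P[[0,40,-1]],4))
print("end px", g[134:144,200:209].tolist())
print("corners (z=.004)",np.round(pts("top",[(148.5,262),(180.7,279.3),(204.3,138.7)],z=0.004),4))
k=C[240:265,160:182];print("blade z",np.median(k[...,2]))
k=C[285:300,200:240];print("table z",np.median(k[...,2]),np.median(C[160:210,210:250][...,2]), np.median(C[165:205,335:365][...,2]))
f=np.load("scene0.npz");S=cloud("scene",f["d"]);z=S[...,2];m=(z>.05)&(z<.42)&(S[...,0]>.3)&(S[...,0]<.9)
v,u=np.nonzero(m&(S[...,1]>0.0)&(S[...,1]<.2)&(S[...,0]<.8)); Q=S[v,u];print("crock x min by z:")
for a in np.arange(.05,.4,.04):
    k=(Q[:,2]>a)&(Q[:,2]<a+.04)
    if k.sum():print(round(a,2),k.sum(),np.round(Q[k].min(0),3),np.round(Q[k].max(0),3))
```

```text
solid dir 164.37495 pt [0.5434035  0.11658288] res 0.0002446972118208096
[[0.6412 0.0898]
 [0.5431 0.1163]
 [0.4469 0.1437]]
slot dir -176.1869 pt [ 0.52949584 -0.05066245] res 0.0002916109520480021
[[ 0.6419 -0.0436]
 [ 0.544  -0.0494]
 [ 0.4483 -0.056 ]]
end px [[117, 122, 123, 123, 125, 125, 126, 125, 127], [141, 124, 99, 100, 99, 101, 103, 103, 103], [187, 185, 185, 177, 146, 154, 156, 132, 124], [214, 218, 214, 211, 176, 137, 184, 175, 139], [216, 219, 216, 169, 109, 175, 208, 172, 186], [219, 219, 197, 126, 58, 97, 129, 138, 184], [218, 217, 161, 60, 58, 66, 116, 139, 139], [220, 177, 88, 58, 60, 67, 121, 145, 141], [218, 176, 89, 56, 58, 94, 181, 214, 179], [216, 162, 63, 56, 57, 114, 186, 215, 216]]
corners (z=.004) [[0.3484 0.2171 0.004 ]
 [0.3088 0.1389 0.004 ]
 [0.6471 0.0885 0.004 ]]
blade z 0.017277510281059616
table z -0.0002785706008391342 -0.0005857533416344096 0.005771983997700736
crock x min by z:
0.05 644 [0.657 0.057 0.05 ] [0.766 0.163 0.09 ]
0.09 664 [0.657 0.059 0.09 ] [0.735 0.161 0.13 ]
0.13 928 [0.658 0.057 0.13 ] [0.77  0.162 0.17 ]
0.17 985 [0.649 0.    0.17 ] [0.772 0.163 0.21 ]
0.21 1098 [0.63 0.   0.21] [0.799 0.176 0.25 ]
0.25 930 [0.622 0.    0.25 ] [0.8   0.189 0.29 ]
0.29 76 [0.625 0.035 0.29 ] [0.8   0.187 0.301]
```

Run:
```python
from h import *
f=np.load("top0.npz");p,d=f["p"].astype(int),f["d"];C=cloud("top",d)
for v in list(range(140,225,8)):
    u=204.3+(179.5-204.3)*(v-139)/86; k=C[v,int(u)-2:int(u)+4,2]; print(v,np.round(k,4))
for v in range(224,280,5):print(v,np.round(C[v,148:192:4,2],3))
print("slotted")
for v in range(226,275,6):print(v,np.round(C[v,248:288:4,2],3), np.round(C[v,258:270:2,2],3))
p2=np.load("scene0.npz")["p"]
cv2.imwrite("pics/sc.png",cv2.resize(p2[190:320,150:350,::-1],None,fx=4,fy=4,interpolation=cv2.INTER_CUBIC))
```

```text
140 [ 0.0066  0.0057  0.0071  0.0024 -0.0026  0.0009]
148 [0.0013 0.0069 0.0088 0.0061 0.0014 0.002 ]
156 [ 0.0078  0.0068  0.0064  0.007  -0.0009 -0.0028]
164 [ 0.009   0.007   0.0085  0.0014 -0.0015 -0.0007]
172 [ 0.0042  0.0091  0.0069  0.0045  0.     -0.0006]
180 [-0.0037  0.0072  0.0069  0.0044 -0.0011 -0.0013]
188 [ 0.0021  0.0062  0.008   0.0008  0.0006 -0.0005]
196 [-0.0016  0.0049  0.0073  0.0072  0.0039 -0.0016]
204 [-0.0022  0.008   0.0056  0.006  -0.      0.0026]
212 [0.0036 0.0055 0.007  0.0029 0.0008 0.0022]
220 [ 0.0064  0.0067  0.0077  0.007   0.0004 -0.0019]
224 [-0.001  0.     0.001 -0.003 -0.005 -0.001 -0.001  0.001  0.007 -0.001
 -0.002]
229 [ 0.     0.002  0.002 -0.004  0.009  0.013  0.013  0.01   0.007  0.002
 -0.   ]
234 [-0.001  0.002  0.002  0.015  0.015  0.015  0.016  0.015  0.013  0.008
 -0.003]
239 [-0.001 -0.     0.015  0.015  0.018  0.014  0.017  0.016  0.016  0.013
  0.013]
244 [-0.002 -0.001  0.016  0.015  0.016  0.016  0.017  0.02   0.016  0.014
  0.011]
249 [-0.001 -0.002  0.016  0.017  0.018  0.019  0.015  0.015  0.017  0.013
  0.011]
254 [-0.004  0
[... 853 characters left out ...]
 0.017 -0.002  0.017  0.017  0.015  0.016  0.015 -0.002] [ 0.018 -0.002  0.018  0.017  0.018  0.017]
250 [-0.001  0.017 -0.001 -0.001 -0.001  0.019  0.017  0.017  0.018 -0.003] [ 0.016 -0.001  0.02  -0.001  0.02   0.019]
256 [-0.001  0.013 -0.001 -0.003  0.001  0.02   0.02   0.018  0.016 -0.002] [ 0.021 -0.003  0.017  0.001  0.02   0.02 ]
262 [-0.     0.018 -0.002 -0.     0.022  0.022  0.024  0.021  0.02  -0.   ] [ 0.022 -0.     0.021  0.022  0.022  0.022]
268 [-0.001  0.018  0.02   0.022  0.022 -0.003 -0.001  0.002 -0.001 -0.001] [ 0.021  0.022  0.022  0.022  0.023 -0.003]
274 [ 0.001  0.005  0.001 -0.     0.003  0.001 -0.    -0.001  0.     0.   ] [ 0.    -0.     0.001  0.003 -0.     0.001]
```

View pics/sc.png

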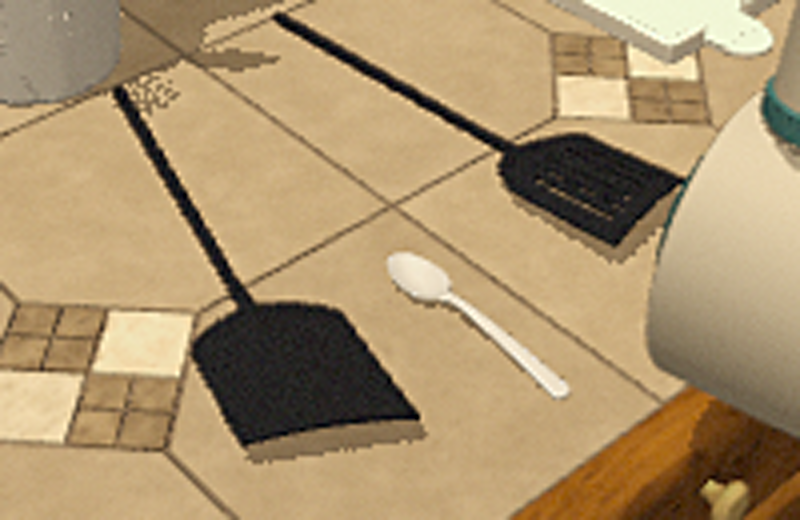

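```bash
cat >> h.py <<'E'
from scipy.spatial.transform import Rotation as R
def delta(x,y,z,yaw):
    s=get_state();w,a,b,c=s["ee_rot"];R0=R.from_quat([a,b,c,w])
    t=np.radians(yaw);X=np.array([np.cos(t),np.sin(t),0]);Z=np.array([0,0,-1.]);R1=R.from_matrix(np.c_[X,np.cross(Z,X),Z])
    sh=R0.inv().apply(np.array([x,y,z])-s["position"]);sh1=R1.inv().apply(np.array([x,y,z])-s["position"])
    print("t",round(s["clock"],2),"pos",np.round(s["position"],4),"w",round(s["width"],4),"F",np.round(s["contact_force"],1),"q",np.round(s["qpos"],2))
    print("rot deg",np.round((R0.inv()*R1).as_rotvec(degrees=True),2),"shift now",np.round(sh,4),"|",round(np.linalg.norm(sh),4),"shift if turned",np.round(sh1,4))
E
python3 - <<'E'
from h import *
f=np.load("top0.npz");p=f["p"].astype(int);g=p.min(2)
print("tongue tip rows u=350",g[228:242,350].tolist(),"front rim u=335,368",g[214:228,335].tolist(),g[214:228,368].tolist(),"back",g[154:164,350].tolist(),"L",g[190,320:332].tolist(),"R",g[190,368:382].tolist())
print(np.round(pts("top",[(351,236.5),(351.5,236.5)],z=.006),4),np.round(pts("top",[(351,159),(326,190),(376,190)],z=.016),4),np.round(pts("top",[(335,222.5),(368,221.5)],z=.008),4))
delta(.469,.1375,.15,164.4)
E
```

```text
tongue tip rows u=350 [233, 234, 234, 234, 234, 235, 235, 235, 231, 159, 116, 119, 119, 120] front rim u=335,368 [234, 234, 234, 235, 234, 235, 213, 208, 234, 191, 106, 101, 93, 108] [231, 231, 231, 231, 232, 212, 223, 234, 174, 120, 123, 122, 125, 126] back [131, 127, 128, 129, 128, 137, 233, 227, 120, 232] L [127, 127, 130, 130, 117, 139, 238, 226, 151, 234, 235, 234] R [231, 231, 231, 173, 112, 235, 223, 123, 124, 126, 125, 125, 125, 124]
[[ 0.4115 -0.2666  0.006 ]
 [ 0.4115 -0.2678  0.006 ]] [[ 0.5977 -0.2671  0.016 ]
 [ 0.5222 -0.2051  0.016 ]
 [ 0.5229 -0.327   0.016 ]] [[ 0.4451 -0.2276  0.008 ]
 [ 0.4474 -0.3082  0.008 ]]
t 0.1 pos [ 0.1818 -0.545   0.2305] w 0.0853 F [ 0.1  0.  -0.1] q [-1.37  0.28  1.51 -0.    1.36 -0.12]
rot deg [-2.0000e-02 -1.3000e-01 -1.4596e+02] shift now [ 0.4883 -0.5565  0.0815] | 0.7449 shift if turned [-0.0931  0.7346  0.0805]
```

Emit:
drive_tool(motion="0 0 -10.4 0 0 0 100;0 0 -10.4 0 0 0 100;0 0 -10.4 0 0 0 100;0 0 -10.4 0 0 0 100;0 0 -10.4 0 0 0 100;0 0 -10.4 0 0 0 100;0 0 -10.4 0 0 0 100;0 0 -10.4 0 0 0 100;0 0 -10.4 0 0 0 100;0 0 -10.4 0 0 0 100;0 0 -10.4 0 0 0 100;0 0 -10.4 0 0 0 100")

```text
clock: 1.6
position: [0.1809, -0.5408, 0.2238]
ee_rot: [-0.004, 0.281, 0.96, 0.007]
contact_force: [0.1, 0.4, 0.5]
width: 0.0853
```

```bash
python3 -c "
from h import *
delta(.469,.1375,.15,164.4)"
```

```text
t 1.6 pos [ 0.1809 -0.5408  0.2238] w 0.0853 F [0.1 0.4 0.5] q [-1.37  0.28  1.52  0.    1.36 -2.37]
rot deg [  0.75  -0.54 -17.1 ] shift now [0.1231 0.7255 0.0836] | 0.7406 shift if turned [-0.0951  0.7308  0.0738]
```

Emit:
drive_tool(motion="0 0 0 0.01 0.06 0.006 100;0 0 0 0.01 0.06 0.006 100;0 0 0 0.01 0.06 0.006 100;0 0 0 0.01 0.06 0.006 100;0 0 0 0.01 0.06 0.006 100;0 0 0 0.01 0.06 0.006 100;0 0 0 0.01 0.06 0.006 100;0 0 0 0.01 0.06 0.006 100;0 0 0 0.01 0.06 0.006 100;0 0 0 0.01 0.06 0.006 100;0 0 0 0.01 0.06 0.006 100;0 0 0 0.01 0.06 0.006 100")

```text
clock: 3.1
position: [0.4748, 0.1423, 0.1578]
ee_rot: [-0.001, 0.285, 0.958, 0.007]
contact_force: [1.2, -1.5, -0.1]
width: 0.0852
```

```bash
python3 -c "
from h import *
delta(.469,.1375,.08,164.4)"
```

```text
t 3.1 pos [0.4748 0.1423 0.1578] w 0.0852 F [ 1.2 -1.5 -0.1] q [ 0.14  0.21  1.79  0.02  1.14 -0.86]
rot deg [  0.79  -0.27 -17.56] shift now [ 0.0017 -0.0082  0.0777] | 0.0781 shift if turned [ 0.0042 -0.0062  0.0778]
```

Emit:
drive_tool(motion="0 0 -9 0 0 0 100;0 0 -9 0 0 0 100;0 0 0 0 0 0 100")

```text
clock: 3.48
position: [0.4751, 0.1478, 0.1557]
ee_rot: [-0.002, 0.124, 0.992, 0.007]
contact_force: [0.3, -0.5, 0.5]
width: 0.0856
```

```bash
python3 -c "
from h import *
delta(.469,.1375,.05,164.4)
p,d=get_image('top');cv2.imwrite('pics/t1.png',p[:,:,::-1])"
```

```text
t 3.48 pos [0.4751 0.1478 0.1557] w 0.0856 F [ 0.3 -0.5  0.5] q [ 0.15  0.22  1.79  0.02  1.14 -1.18]
rot deg [ 0.81 -0.3   1.39] shift now [ 0.0029 -0.0129  0.1056] | 0.1064 shift if turned [ 0.0031 -0.0115  0.1057]
```

View pics/t1.png

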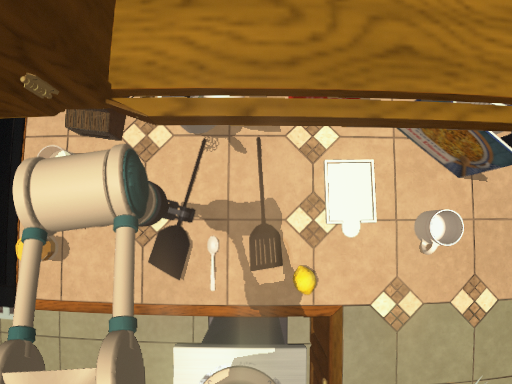

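The arm comes in from the left, so its wrist sits near the grinder and candle. I'll check the clearance before going down.

Run:
```python
from h import *
p,d=get_image('top');C=cloud('top',d)
for uv in [(30,190),(60,185),(90,180),(120,180),(150,205),(180,213),(35,235),(122,222),(30,280),(122,320)]:print(uv,np.round(C[uv[1],uv[0]],3))
p,d=get_image('scene');cv2.imwrite('pics/s1.png',p[:,:,::-1]);np.savez('s1.npz',d=d)
```

```text
(30, 190) [0.471 0.178 0.559]
(60, 185) [0.476 0.148 0.558]
(90, 180) [0.481 0.117 0.559]
(120, 180) [0.481 0.087 0.561]
(150, 205) [0.466 0.11  0.378]
(180, 213) [0.459 0.089 0.271]
(35, 235) [0.427 0.176 0.55 ]
(122, 222) [0.442 0.087 0.551]
(30, 280) [0.386 0.171 0.566]
(122, 320) [0.359 0.072 0.589]
```

View pics/s1.png

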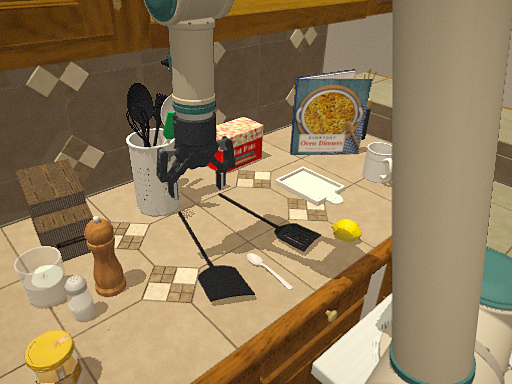

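Emit:
drive_tool(motion="0.8 -0.3 1.4 0.003 -0.012 0 100;0 0 0 0 0 0.035 100;0 0 0 0 0 0.035 100;0 0 0 0 0 0.035 100;0 0 0 0 0 0 100")

```text
clock: 4.25
position: [0.4688, 0.1318, 0.0503]
ee_rot: [0.002, 0.143, 0.99, -0.001]
contact_force: [-0.9, -1.0, 0.8]
width: 0.0857
```

```bash
python3 -c "
from h import *
delta(.469,.1375,.004,164.4)"
```

```text
t 4.25 pos [0.4688 0.1318 0.0503] w 0.0857 F [-0.9 -1.   0.8] q [ 0.13  0.32  1.95 -0.    0.86 -1.15]
rot deg [-0.11  0.28 -0.79] shift now [0.0016 0.0056 0.0463] | 0.0467 shift if turned [0.0013 0.0055 0.0463]
```

Emit:
drive_tool(motion="0 0.2 -0.8 0.001 0.005 0.015 100;0 0 0 0 0 0.015 100;0 0 0 0 0 0 100")

```text
clock: 4.62
position: [0.472, 0.1371, 0.022]
ee_rot: [0.003, 0.136, 0.991, -0.0]
contact_force: [-0.2, 0.2, 0.9]
width: 0.0853
```

```bash
python3 -c "
from h import *
delta(.469,.1375,.003,164.4)
p,d=get_image('scene');cv2.imwrite('pics/s2.png',cv2.resize(p[100:320,100:360,::-1],None,fx=3,fy=2.7))
delta(.469,.1375,.003,164.4)"
```

```text
t 4.62 pos [0.472  0.1371 0.022 ] w 0.0853 F [-0.2  0.2  0.9] q [ 0.14  0.37  1.98 -0.    0.79 -1.15]
rot deg [ 0.02  0.4  -0.04] shift now [ 0.0031 -0.0004  0.019 ] | 0.0192 shift if turned [ 0.003  -0.0004  0.019 ]
t 4.67 pos [0.4726 0.1372 0.0225] w 0.0853 F [0.9 0.1 0.1] q [ 0.14  0.37  1.98 -0.    0.79 -1.15]
rot deg [ 0.05  0.47 -0.04] shift now [ 0.0037 -0.0007  0.0195] | 0.0199 shift if turned [ 0.0035 -0.0006  0.0195]
```

View pics/s2.png

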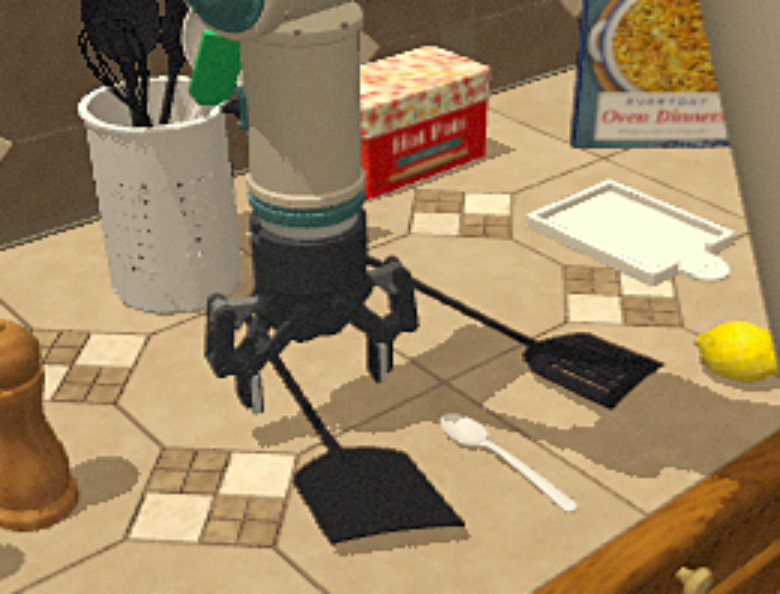

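The fingers straddle the handle, with the blade clear. Going down and closing.

Emit:
drive_tool(motion="0 0.4 0 0.003 0 0.01 100;0 0 0 0 0 0.007 100;0 0 0 0 0 0 30", newtons=60)

```text
clock: 5.05
position: [0.4708, 0.1384, 0.0059]
ee_rot: [0.002, 0.136, 0.991, 0.001]
contact_force: [0.3, -0.3, 0.0]
width: 0.07
```

```bash
python3 -c "
from h import *
delta(.469,.1375,.003,164.4)"
```

```text
t 5.05 pos [0.4708 0.1384 0.0059] w 0.07 F [ 0.3 -0.3  0. ] q [ 0.14  0.39  2.    0.    0.75 -1.15]
rot deg [ 0.13  0.22 -0.03] shift now [ 0.0016 -0.0013  0.0029] | 0.0036 shift if turned [ 0.0015 -0.0013  0.0029]
```

Emit:
drive_tool(motion="0 0 0 0.001 -0.001 0.0025 20;0 0 0 0 0 0 10;0 0 0 0 0 0 0;0 0 0 0 0 0 0;0 0 0 0 0 0 0;0 0 0 0 0 0 0", newtons=60)

```text
clock: 5.8
position: [0.4698, 0.1377, 0.0037]
ee_rot: [0.002, 0.136, 0.991, 0.001]
contact_force: [0.1, 0.0, 0.4]
width: 0.0053
```

```bash
python3 -c "
from h import *
delta(.42,.12,.06,164.4)"
```

```text
t 5.8 pos [0.4698 0.1377 0.0037] w 0.0053 F [0.1 0.  0.4] q [ 0.14  0.39  2.    0.    0.74 -1.16]
rot deg [ 0.15  0.26 -0.04] shift now [ 0.0429 -0.0303 -0.0565] | 0.0772 shift if turned [ 0.0432 -0.0304 -0.0563]
```

Emit:
drive_tool(motion="0 0 0 0 0 0 0;0 0 0 0 0 0 0")

```text
clock: 6.05
position: [0.4698, 0.1377, 0.0037]
ee_rot: [0.002, 0.136, 0.991, 0.001]
contact_force: [0.4, 0.5, 1.1]
width: 0.0052
```

```bash
python3 -c "
from h import *
delta(.42,.12,.06,164.4)
p,d=get_image('scene');cv2.imwrite('pics/s3.png',cv2.resize(p[150:300,120:320,::-1],None,fx=4,fy=4))"
```

```text
t 6.05 pos [0.4698 0.1377 0.0037] w 0.0052 F [0.4 0.5 1.1] q [ 0.14  0.39  2.    0.    0.74 -1.16]
rot deg [ 0.15  0.25 -0.04] shift now [ 0.0429 -0.0303 -0.0566] | 0.0772 shift if turned [ 0.0432 -0.0304 -0.0563]
```

View pics/s3.png

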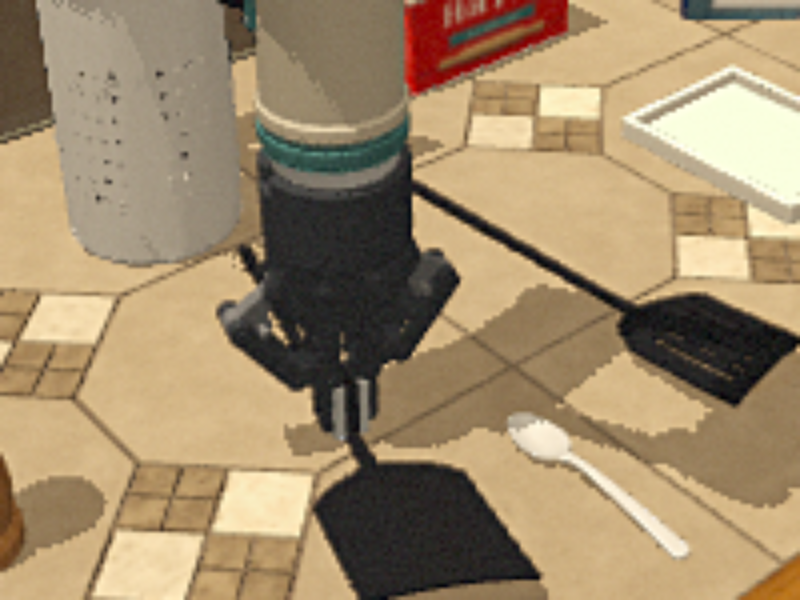

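The jaws have stopped on the handle, and the width is stable at 5 mm. I'll lift a little while pulling back, to keep clear of the crock.

Emit:
drive_tool(motion="0 0 0 0 0 -0.02 0;0 0 0 0.01 0 -0.03 0;0 0 0 0.02 0 -0.03 0;0 0 0 0.03 0 -0.03 0;0 0 0 0.03 0 -0.03 0;0 0 0 0 0 0 0")

```text
clock: 6.85
position: [0.3803, 0.1621, 0.1463]
ee_rot: [0.002, 0.136, 0.991, 0.001]
contact_force: [0.8, 0.9, -1.8]
width: 0.005
```

```bash
python3 -c "
from h import *
delta(.38,.0,.2,110)
p,d=get_image('scene');cv2.imwrite('pics/s4.png',p[:,:,::-1])"
```

```text
t 6.85 pos [0.3803 0.1621 0.1463] w 0.005 F [ 0.8  0.9 -1.8] q [ 0.23  0.1   1.96  0.    1.07 -1.06]
rot deg [ 0.2   0.1  54.33] shift now [-0.0437 -0.156  -0.0539] | 0.1707 shift if turned [-0.1522 -0.0557 -0.0537]
```

View pics/s4.png

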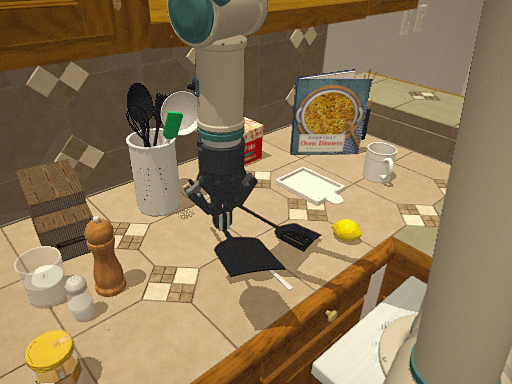

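The turner is held level and clear. Moving right, then swinging it round, blade via the left.

Emit:
drive_tool(motion="0 0 0 -0.024 -0.048 -0.01 0;0 0 0 -0.024 -0.048 -0.01 0;0 0 0 -0.024 -0.048 -0.01 0;0 0 0 -0.024 -0.048 -0.005 0;0 0 10 0 0 0 0;0 0 10 0 0 0 0;0 0 10 0 0 0 0;0 0 10 0 0 0 0;0 0 10 0 0 0 0;0 0 10 0 0 0 0")

```text
clock: 8.15
position: [0.4287, -0.063, 0.1687]
ee_rot: [-0.003, 0.629, 0.778, -0.002]
contact_force: [-0.5, 0.1, -0.5]
width: 0.0056
```

```bash
python3 -c "
from h import *
delta(.42,-.05,.18,1.7)
p,d=get_image('scene');cv2.imwrite('pics/s5.png',p[:,:,::-1])"
```

```text
t 8.15 pos [ 0.4287 -0.063   0.1687] w 0.0056 F [-0.5  0.1 -0.5] q [-0.3   0.11  1.88 -0.    1.15 -0.52]
rot deg [ -0.43   0.31 100.42] shift now [ 0.0145 -0.0058 -0.0112] | 0.0192 shift if turned [-0.0083 -0.0132 -0.0113]
```

View pics/s5.png

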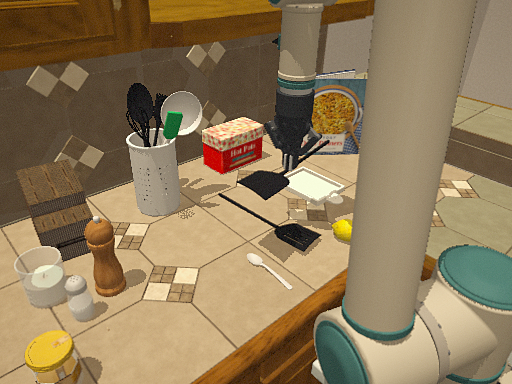

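Emit:
drive_tool(motion="0 0 10 0 0 0 0;0 0 10 0 0 0 0;0 0 10 0 0 0 0;0 0 10 0 0 0 0;0 0 10 0 0 0 0;0 0 10 0 0 0 0;0 0 10 0 0 0 0;0 0 10 0 0 0 0;0 0 10 0 0 0 0;0 0 10 0 0 0 0;0 0 0 0 0 0 0")

```text
clock: 9.57
position: [0.4309, -0.069, 0.1555]
ee_rot: [-0.001, 1.0, 0.0, -0.013]
contact_force: [0.3, -0.1, -0.9]
width: 0.0056
```

```bash
python3 -c "
from h import *
delta(.4207,-.2687,.1,1.7)"
```

```text
t 9.57 pos [ 0.4309 -0.069   0.1555] w 0.0056 F [ 0.3 -0.1 -0.9] q [-0.31  0.14  1.89 -0.01  1.14  1.26]
rot deg [-0.19  1.46 -1.66] shift now [-0.0089  0.1998  0.0552] | 0.2075 shift if turned [-0.0161  0.1993  0.0555]
```

Emit:
drive_tool(motion="-0.2 1.5 -1.7 -0.004 0.05 0;0 0 0 -0.004 0.05 0 0;0 0 0 -0.004 0.05 0 0;0 0 0 -0.004 0.05 0 0;0 0 0 0 0 0 0")

```text
$.motion[0]: bad value
```

Emit:
drive_tool(motion="-0.2 1.5 -1.7 -0.004 0.05 0 0;0 0 0 -0.004 0.05 0 0;0 0 0 -0.004 0.05 0 0;0 0 0 -0.004 0.05 0 0;0 0 0 0 0 0.03 0;0 0 0 0 0 0.03 0;0 0 0 0 0 0 0")

```text
clock: 10.45
position: [0.4227, -0.2792, 0.0897]
ee_rot: [0.0, 0.999, 0.032, 0.0]
contact_force: [-0.4, 0.5, -0.2]
width: 0.0054
```

```bash
python3 -c "
from h import *
delta(.4207,-.2687,.05,1.7)
p,d=get_image('scene');cv2.imwrite('pics/s6.png',p[:,:,::-1])
p,d=get_image('top');cv2.imwrite('pics/t6.png',cv2.resize(p[100:320,220:480,::-1],None,fx=3,fy=2.7));np.savez('t6.npz',p=p,d=d)"
```

```text
t 10.45 pos [ 0.4227 -0.2792  0.0897] w 0.0054 F [-0.4  0.5 -0.2] q [-0.72  0.3   1.86  0.    0.98  0.79]
rot deg [ 0.01 -0.03  1.99] shift now [-0.0014 -0.0106  0.0397] | 0.0412 shift if turned [-0.0017 -0.0106  0.0397]
```

View pics/s6.png

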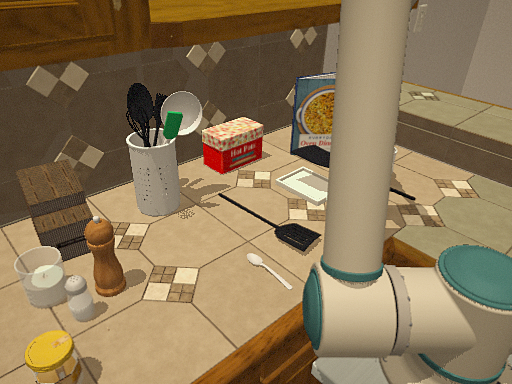

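View pics/t6.png

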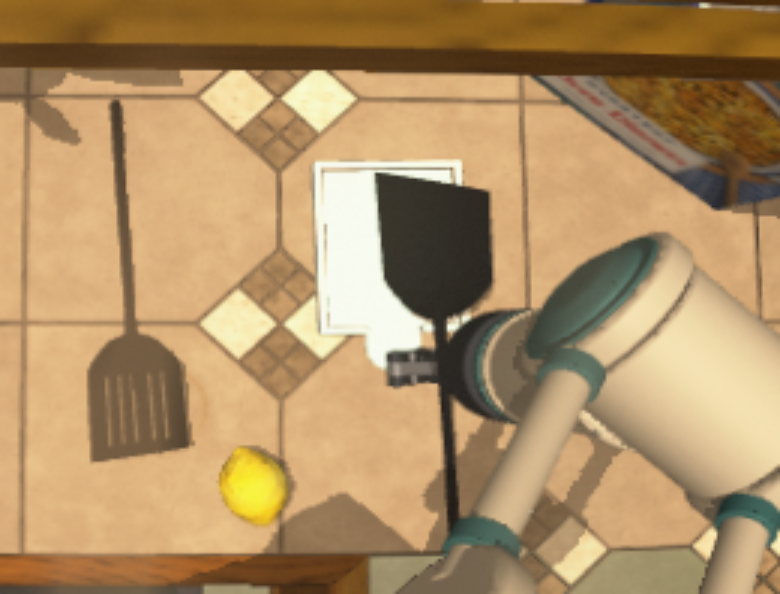

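The turner is straight, blade away from the robot, but it sits about 1 cm right of centre. I'll correct that, come lower and measure the turner itself.

Emit:
drive_tool(motion="0 0 2 -0.001 -0.01 0 0;0 0 0 0 0 0.02 0;0 0 0 0 0 0.02 0;0 0 0 0 0 0 0")

```text
clock: 11.05
position: [0.4274, -0.2725, 0.0572]
ee_rot: [0.006, 1.0, 0.018, 0.007]
contact_force: [-0.6, 0.6, -1.7]
width: 0.0052
```

Run:
```python
from h import *
delta(.4207,-.2687,.0095,1.7)
p,d=get_image('top');cv2.imwrite('pics/t7.png',cv2.resize(p[130:290,300:440,::-1],None,fx=5,fy=3.7));C=cloud('top',d)
s=get_state();z=s["position"][2]+.002
g=p.astype(int).max(2)
m=((g<75)&(C[...,2]>.02)&(C[...,2]<.1)).astype(np.uint8);m[:,:310]=0;m[:,420:]=0
n,l=cv2.connectedComponents(m);k=l==np.argmax(np.bincount(l[m>0]));v,u=np.nonzero(k)
P=pts("top",np.c_[u,v],C[v,u] @ [0,0,1]*0+d[v,u]);print("blade n",len(u),"x range",P[:,0].min(),P[:,0].max(),"z",np.percentile(P[:,2],[5,50,95]))
for a in np.arange(.4,.62,.015):
    q=(P[:,0]>a)&(P[:,0]<a+.015)
    if q.sum():print(round(a,3),q.sum(),"y",np.round([P[q,1].min(),P[q,1].max(),(P[q,1].min()+P[q,1].max())/2],4))
```

```text
t 11.05 pos [ 0.4274 -0.2725  0.0572] w 0.0052 F [-0.6  0.6 -1.7] q [-0.71  0.33  1.92  0.    0.88  0.83]
rot deg [ 0.68 -0.77  0.33] shift now [-0.0072 -0.0046  0.0476] | 0.0483 shift if turned [-0.0066 -0.004   0.0477]
blade n 1565 x range 0.44362151337840444 0.5740688973408672 z [0.06378928 0.07179795 0.07683337]
0.43 2 y [-0.2737 -0.2718 -0.2728]
0.445 23 y [-0.2766 -0.2654 -0.271 ]
0.46 109 y [-0.299  -0.2453 -0.2721]
0.475 203 y [-0.3094 -0.2337 -0.2716]
0.49 242 y [-0.31   -0.2311 -0.2705]
0.505 238 y [-0.3106 -0.2314 -0.271 ]
0.52 214 y [-0.3101 -0.2312 -0.2706]
0.535 251 y [-0.3098 -0.2291 -0.2695]
0.55 233 y [-0.3104 -0.2292 -0.2698]
0.565 50 y [-0.2715 -0.2292 -0.2503]
```

View pics/t7.png

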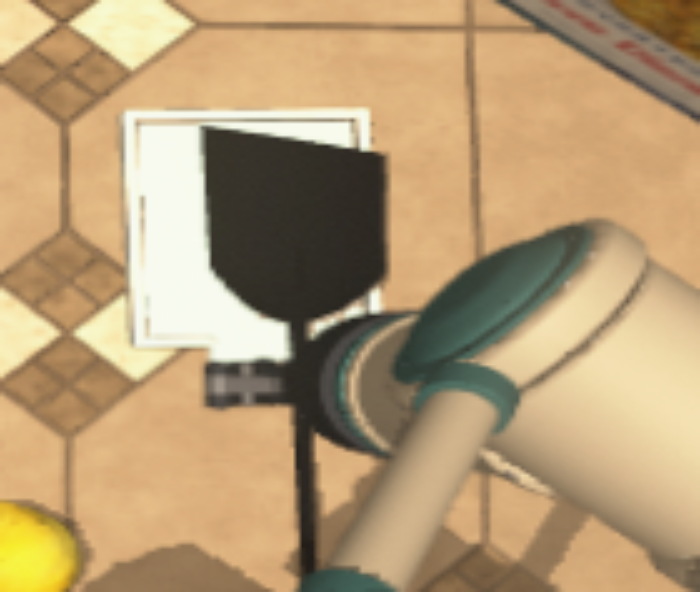

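The blade's centre line is at y ≈ -0.2705 with the TCP at -0.2725. The dish's is at -0.266, so it needs +4 mm in y. Blade x extent: about 0.466 to 0.576 against an inner dish of 0.452 to 0.591, so x is nearly centred as it stands. I'll aim for TCP x = 0.424.

Emit:
drive_tool(motion="0.7 -0.8 0.3 -0.003 -0.004 0.01 0;0 0 0 0 0 0.012 0;0 0 0 0 0 0 0")

```text
clock: 11.48
position: [0.4266, -0.2702, 0.0369]
ee_rot: [0.002, 1.0, 0.015, 0.002]
contact_force: [0.8, -0.6, -0.7]
width: 0.0053
```

```bash
python3 -c "
from h import *
delta(.424,-.2685,.0105,1.7)"
```

```text
t 11.47 pos [ 0.4266 -0.2702  0.0369] w 0.0053 F [ 0.8 -0.6 -0.7] q [-0.7   0.36  1.93 -0.    0.84  0.84]
rot deg [ 0.2  -0.22  0.07] shift now [-0.0026 -0.0018  0.0264] | 0.0266 shift if turned [-0.0025 -0.0017  0.0264]
```

Emit:
drive_tool(motion="0.2 -0.2 0 -0.002 -0.002 0.008 0;0 0 0 0 0 0.01 0;0 0 0 0 0 0.004 0;0 0 0 0 0 0 0")

```text
clock: 11.98
position: [0.4243, -0.2681, 0.0131]
ee_rot: [-0.0, 1.0, 0.015, -0.0]
contact_force: [-0.8, 0.3, -0.2]
width: 0.0051
```

```bash
python3 -c "
from h import *
delta(.424,-.2685,.0105,1.7)"
```

```text
t 11.97 pos [ 0.4243 -0.2681  0.0131] w 0.0051 F [-0.8  0.3 -0.2] q [-0.7   0.39  1.96  0.    0.79  0.84]
rot deg [-0.04  0.02  0.07] shift now [-0.0003  0.0004  0.0026] | 0.0027 shift if turned [-0.0003  0.0004  0.0026]
```

Emit:
drive_tool(motion="0 0 0 0 0 0.0025 0;0 0 0 0 0 0 0")

```text
clock: 12.22
position: [0.4245, -0.2683, 0.0107]
ee_rot: [-0.0, 1.0, 0.015, -0.0]
contact_force: [-0.3, 0.0, 0.3]
width: 0.0053
```

```bash
python3 -c "
from h import *
delta(.424,-.2685,.0105,1.7)
p,d=get_image('top');cv2.imwrite('pics/t8.png',cv2.resize(p[130:290,300:440,::-1],None,fx=5,fy=3.7))"
```

```text
t 12.22 pos [ 0.4245 -0.2683  0.0107] w 0.0053 F [-0.3  0.   0.3] q [-0.7   0.4   1.96  0.    0.78  0.84]
rot deg [-0.02 -0.    0.07] shift now [-0.0005  0.0002  0.0002] | 0.0005 shift if turned [-0.0005  0.0002  0.0002]
```

View pics/t8.png

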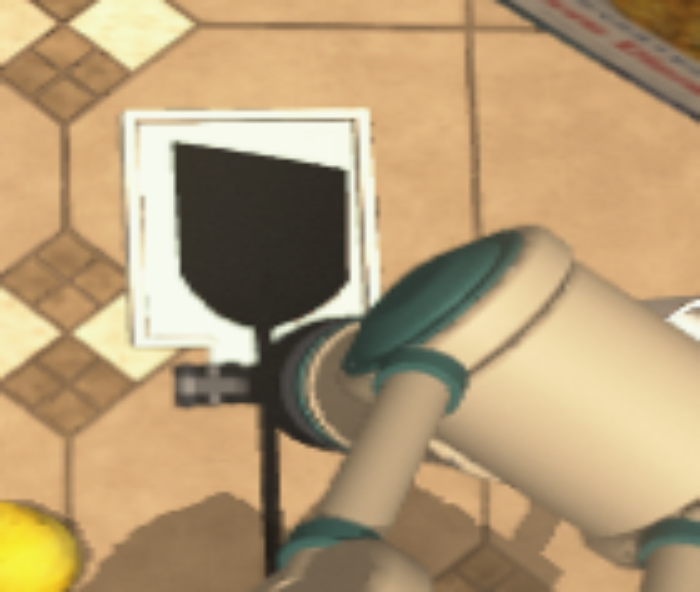

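The blade is centred in the dish with the handle through the notch. Releasing.

Emit:
drive_tool(motion="0 0 0 0 0 0.001 0;0 0 0 0 0 0 15;0 0 0 0 0 0 30;0 0 0 0 0 0 45;0 0 0 0 0 0 60;0 0 0 0 0 0 60")

```text
clock: 13.02
position: [0.4252, -0.2689, 0.0105]
ee_rot: [0.001, 1.0, 0.015, 0.001]
contact_force: [0.1, 0.8, 0.2]
width: 0.0513
```

Emit:
drive_tool(motion="0 0 0 0 0 -0.01 60;0 0 0 0 0 -0.02 60;0 0 0 0 0 -0.03 60;0 0 0 0 0 -0.04 60;0 0 0 0 0 -0.04 60;0 0 0 0 0 0 60")

```text
clock: 13.78
position: [0.4252, -0.2689, 0.1578]
ee_rot: [0.001, 1.0, 0.015, 0.002]
contact_force: [-0.0, -0.2, 0.3]
width: 0.0513
```

```bash
python3 -c "
from h import *
delta(.424,-.2685,.0105,1.7)
p,d=get_image('top');cv2.imwrite('pics/t9.png',cv2.resize(p[130:320,240:440,::-1],None,fx=4,fy=3.1))
p,d=get_image('scene');cv2.imwrite('pics/s9.png',p[:,:,::-1])"
```

```text
t 13.78 pos [ 0.4252 -0.2689  0.1578] w 0.0513 F [-0.  -0.2  0.3] q [-0.7   0.22  1.78  0.    1.14  0.84]
rot deg [ 0.14 -0.18  0.07] shift now [-0.0016 -0.0008  0.1472] | 0.1473 shift if turned [-0.0011 -0.0004  0.1473]
```

View pics/t9.png

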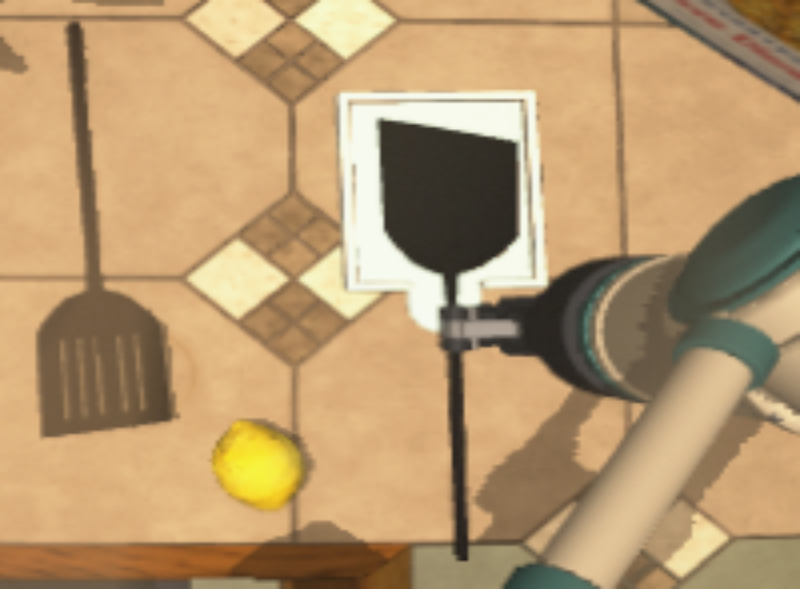

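View pics/s9.png

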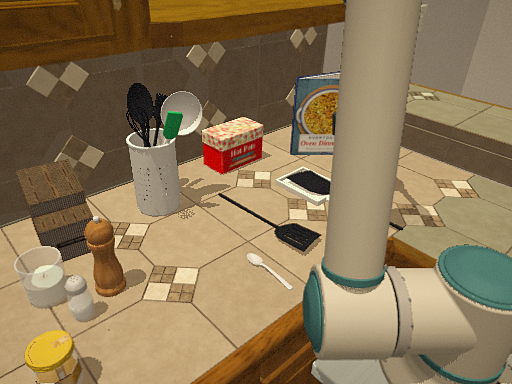

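Run:
```python
from h import *
p,d=get_image('top');C=cloud('top',d)
g=p.astype(int).max(2);m=(g<75)&(C[...,2]>.005)&(C[...,2]<.05);m[:,:330]=0;m[:,375:]=0;P=C[m]
for a in np.arange(.23,.6,.025):
    q=(P[:,0]>a)&(P[:,0]<a+.025)
    if q.sum():print(round(a,3),q.sum(),"y",np.round([P[q,1].min(),P[q,1].max()],3),"z",round(np.median(P[q,2]),4))
print("x range",P[:,0].min(),P[:,0].max())
s=get_state();print(s["position"],s["contact_force"],np.abs(s["qd"]).max())
```

```text
0.23 21 y [-0.276 -0.269] z 0.0139
0.255 28 y [-0.277 -0.271] z 0.0139
0.28 26 y [-0.274 -0.269] z 0.0134
0.305 30 y [-0.274 -0.269] z 0.0132
0.33 33 y [-0.275 -0.268] z 0.0135
0.355 26 y [-0.274 -0.268] z 0.0135
0.38 11 y [-0.272 -0.269] z 0.0131
0.43 22 y [-0.27  -0.265] z 0.0145
0.455 197 y [-0.303 -0.236] z 0.0178
0.48 319 y [-0.306 -0.228] z 0.0217
0.505 361 y [-0.306 -0.228] z 0.0232
0.53 347 y [-0.306 -0.226] z 0.0251
0.555 149 y [-0.306 -0.225] z 0.0263
x range 0.23815716794666675 0.5719048549908708
[ 0.42273762 -0.26690976  0.15352674] [ 0.36822304  0.13318795 -1.258204  ] 0.019933934417876106
```

```bash
python3 -c "
from rig import *
print(sign_off())"
```

```text
the job is handed in; nothing more can be done
None
```

The solid turner now lies flat in the spoon rest, turned end for end, with its handle out through the notch and pointing towards the robot. I gripped it by the handle, lifted it, swung it round by about 163°, lowered it and let go. The gripper ended about 15 cm above it, and I handed the job in at about 14 s of the 45 s allowed.

**Last checks:**
- **Blade in the dish:** it spans y from -0.306 to -0.226 m, inside the dish's -0.320 to -0.212 m. The tip is at x = 0.572 m and the inside of the back rim at 0.591 m, so it is clear of the rim all round.
- **Lying flat:** the handle is level, with its top at about 13.5 mm. That is about 6.5 mm higher than on the worktop, which matches the 6 mm dish floor.
- **Slotted turner:** it looks unmoved in the last pictures.
- **Robot:** the contact force was near zero and the gripper touched nothing.

**Readings that disagreed:**
- **Jaw width:** it read about 5 mm on the 8.8 mm handle, but the grip held throughout.
- **Grip position:** I seem to have gripped a few mm nearer the blade than the suggested point. I allowed for this by placing from the measured blade position.
- **Blade shape:** the cameras show the blade bending upwards, where the description makes it flat. It looked the same before I picked it up.

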